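# Set the well-plate pointer and hold it out at its length mark

## Robot

A 7-joint arm with a two-finger parallel gripper is mounted at the origin on a cart in front of the work surface, level with it; the furniture and walls round the work are solid. World frame = base frame: x ahead of the robot, y to its left, z up, the work surface at z = 0. Lengths are in m, angles in rad, forces in N, time in s.
With the tool pointing down it reaches from about 0.4 to 0.75 m from the base axis. Payload 19.5 kg.
Tool frame: the origin (TCP) lies midway between the tips of the shut fingers; the grasp point (between the pads) lies 19 mm behind it; z points along the fingers, y is the line along which they close (so a half turn about z gives the same grasp; the last joint's range is limited). The gripper opens to 85 mm and grips with 20 to 120 N. Pads are 22 mm wide; open, the fingers measure 114 mm over their backs; the gripper's body (76 mm by 85 mm) begins 54 mm behind the grasp point. The pads swing forward as they close: fully open they stand 13 mm farther back than shut.
Start: joints at [1.212, 0.707, -0.028, 1.485, 0.022, 0.951, -0.075], TCP at [0.179, -0.546, 0.231] pointing down, gripper open.
Joint ranges: [-2.71, 2.71], [-0.32, 2.16], [-1.57, 1.52], [0, 2.45], [-1.46, 4.6], [0, 2.02], [-2.83, 2.83]. Speed limits (rad/s): [1.89, 1.89, 2.57, 2.57, 3.01, 3.01, 3.01].

## Interface

Orientations are given as [roll, pitch, yaw] about the fixed x, y, z axes, in that order (R = Rz(yaw) Ry(pitch) Rx(roll)).
In Python, from workcell import r gives the robot as it stands.
- The arm moves only by the tool drive_tool, never from a script. Its argument "targets" is a list of rows, each a list of 3 entries, a list of its own where there are three numbers: the shift along the tool's x, y, z in m, then the turn about the tool's z in rad, then the closure, from -1 (fully open) to 1 (shut). A call has 1 to 20 rows; each row shifts and turns the commanded pose from where the row before left it, along the tool's axes as they then stand; what a row does not reach is not made up. A row lasts 1/12 s, in which the tool goes at most 41.7 mm and 7.16 degrees, less where a joint would pass 70% of its speed; a pose out of reach is approached as far as the arm can. A call is refused whole if a number of a shift passes 0.0417 or a number of a turn 0.125, either way. A call with a gripper value outside its range is refused whole. The fingers move at their own pace and stop on an object; "squeeze" is the grip in N (left out, the last holds). Time passes only in rows, so rows that do not move let the fingers close. It gives the time, the measured TCP pose, the force, the opening and the grip force at its end, in the units of the state.
- r.read_state(): the state, without advancing time (a new reading comes with each control period).
- r.grab_frame(name): name is "side" or "top"; returns a dict with "pixels" (384x512x3 uint8, red, green, blue), "fov_y" (degrees; the focal length in pixels is half the picture's height over the tangent of half this angle, whatever the lens; pixels are square), "cx", "cy" (the principal point, pixels), "dist_coeffs" ([k1, k2, p1, p2, k3] as OpenCV has them; the pictures are not rectified), "T" (4x4, takes a point from camera to world coordinates). Camera axes: x right, y up, looking along -z (the intrinsics and any distortion apply to the point x, -y, -z); pixel columns grow to the right and rows downward; lengths in m; the calibration is good to about 2 mm. A picture is of the moment at which its call begins. There is no depth.
- r.job_done(): hands the job in; it is judged then, once.
The state is a dict: "clock": time; "joint_positions": joint angles; "qd": joint speeds; "effort": joint torques, N m; "position": TCP position; "tcp_rot": TCP orientation; "ft_force": force on the tool from outside, world axes, zero at the start; "moment": the same for the moment, N m; "gripper_width": finger opening in m; "grasp_force": force on a finger pad.
Only numpy, scipy, OpenCV 4.12 (cv2) and the standard library are available. Lean on these libraries where they do the work, as an engineer would, in place of code of your own. Each camera call takes 0.05 s, during which the arm holds its last target. There are 200 camera calls.

## Task

Set the well-plate pointer for a reading: with the sprung pointer rod still drawn in, slide the carriage along its rail to the left until it rests against the tall end stop. Then, leaving the carriage there, take the rod by its upright knob and pull it out until its index blade stands over the length-mark clip on the side bar, and finish holding it there still: do not let go, or the spring draws it back. Leave the well plate in its nest and the tape roll and wash bottle where they stand.

Things in the scene. Friction and masses are not known exactly. Their poses are not given: they have to be found in the camera images.
- pointer_stand: Fixed stand: grey base board 250 x 260 x 8 mm, well plate in a nest on its near part, aluminium rail along its far part. Origin on the worktop under the rail's middle; z up, y along the rail (to the left), -x toward the robot over the plate; board x -200 to 50, y -130 to 130 mm. Tall dark end stop (68 mm high) at the rail's left (+y) end, near face y = 91; low cap at the right.
- carriage (a joint): Travel of the carriage along the rail toward the stand's +y (left), m: 0 at the right end, 0.12 resting against the tall end stop (hard stop). About 3 N of friction; it stays where it is left. The carriage is a grey block 62 mm (x) x 56 mm (y), top 70 mm above the worktop, with the rod's barrel through it.
- carriage_grip (a point): In the black upright fin on top of the carriage, which is 34 mm long along the stand's x, 12 mm thick along y, 70 to 106 mm above the worktop; this point is in the fin's middle, 96 mm above the worktop. Axes as the stand's. Grip it from above, fingers closing along the stand's y; nothing else stands as high near it.
- rod (a joint): How far the sprung pointer rod is pulled out of the carriage's barrel, along the stand's -x (toward the robot), m: 0 drawn in, 0.11 at the most. The spring draws it back with about 3 N at 0 and 1 N more for each 10 mm.
- rod_knob (a point): On the axis of the black upright round knob at the rod's near end, 18 mm thick (20 mm head), 64 to 104 mm above the worktop; this point is at 90 mm. Axes as the stand's. Rod drawn in, it is 84 mm from carriage_grip along the stand's -x. Grip it from above, fingers closing along the stand's y, tips more than 66 mm above the worktop to clear rod, barrel and blade.
- rod_index (a point): Underside of the rod's index blade, a thin steel strip 3 mm wide that sticks out sideways (stand's -y) from the rod's near end under the knob; this point is 55 mm from the knob's axis along -y, 53 mm above the worktop, over the side bar. Moves with the rod.
- clip_mark (a point): Middle of the top of the length-mark clip, a dark block 10 mm long (along the stand's x) with a thumbscrew, on the graduated aluminium side bar beside the rod; 50 mm above the worktop. Moves with the carriage. The rod is at its mark when rod_index is over this point (same x in the stand's frame); the blade passes 3 mm above it.
- clip (a joint): Where the clip is screwed fast on the side bar, m: the rod is at its mark when joint rod = 0.045 + this value (0 to 0.04). It is not to be moved.
- plate: White well plate 86 x 128 x 14 mm in the nest on the base board, top 22 mm above the worktop, loose, origin at the centre of its underside. To be left alone; the pointer's pin passes 7 mm above it.
- tape_roll: Bystander: roll of label tape lying flat, 100 mm across, 25 mm high, loose, left of the stand; origin at the centre of its underside.
- bottle: Bystander: small white wash bottle, 43 mm in diameter, 128 mm tall, loose, upright to the right of the stand; origin at the centre of its underside.

How it is judged:
By the outcome, as a careful person would: the job done as asked, in the order asked, and still so for the second after the job is handed in, while the arm keeps its last pose, push and grip.
It also fails if it takes over 48 s, if anything falls off the work surface, if the arm or the gripper's body presses on something with over 40 N, if the wrist force passes 120 N, or if a joint passes its speed limit or range.

## Working session

There is one attempt and no reset: what is moved stays moved. The work goes in short steps, Python scripts to look and compute and a tool call to move; the robot and the scene stay as the last step left them, time stands still between calls to the robot, and variables do not carry over. Pictures are saved under pics/ and viewed, at most 10 in all, crops included, and the job is handed in when it is done.

Besides the shell and the picture viewer there is one more tool, called after "Emit:" by a JSON object that holds its "fn" and its "kwargs", one argument or row to a line. drive_tool: Moves the arm, as the interface text tells. Its arguments: {"type":"object","properties":{"targets":{"type":"array","items":{"type":"array"}},"squeeze":{"type":"number"}},"required":["targets"]}

```bash
mkdir -p pics
cat > h.py <<'E'
import numpy as np,cv2,pickle
def K(f):
    h=f["pixels"].shape[0]; fl=h/2/np.tan(np.radians(f["fov_y"])/2)
    return np.array([[fl,0,f["cx"]],[0,fl,f["cy"]],[0,0,1.]]),np.array(f["dist_coeffs"],float)
def ray(f,u,v):
    k,d=K(f); p=cv2.undistortPoints(np.array([[[u,v]]],float),k,d)[0,0]
    T=np.array(f["T"]); return T[:3,3],T[:3,:3]@np.array([p[0],-p[1],-1.])
def onz(f,u,v,z):
    o,d=ray(f,u,v); return o+d*(z-o[2])/d[2]
def proj(f,P):
    k,d=K(f); T=np.array(f["T"]); c=(np.atleast_2d(P)-T[:3,3])@T[:3,:3]; c=c*[1,-1,-1]
    return cv2.projectPoints(c,np.zeros(3),np.zeros(3),k,d)[0][:,0]
def grab(tag):
    from workcell import r
    o={}
    for n in("side","top"):
        f=r.grab_frame(n); o[n]=f; pickle.dump(f,open(f"{tag}_{n}.pkl","wb"))
        cv2.imwrite(f"pics/{tag}_{n}.png",cv2.resize(f["pixels"][:,:,::-1],(768,576),interpolation=cv2.INTER_CUBIC))
    return o
E
python3 - <<'E'
from h import *
from workcell import r
o=grab("a"); print(r.read_state())
for n,f in o.items(): print(n,f["fov_y"],f["dist_coeffs"],np.round(f["T"],3).tolist())
E
```

```text
{'clock': 0.1, 'joint_positions': array([ 1.21227491,  0.7069629 , -0.02761393,  1.48493493,  0.02199657,
        0.95089687, -0.0755055 ]), 'qd': array([-1.23387223e-04, -3.43772837e-03, -6.69834425e-05, -9.05973139e-04,
        1.09515529e-03,  1.18533528e-03, -1.76450401e-03]), 'effort': array([ 3.60227830e-03, -8.84286976e+01,  1.23746563e+00, -2.36460686e+01,
        1.71160122e-02,  4.98365524e-03,  5.12331383e-05]), 'position': array([ 0.17907082, -0.5461705 ,  0.23092303]), 'tcp_rot': array([-3.14069327e+00,  2.50621677e-05,  3.16810565e-01]), 'ft_force': array([-0.04302825, -0.79187716,  0.49049477]), 'moment': array([-0.03992604, -0.01799226,  0.0178055 ]), 'grasp_force': 0.0, 'gripper_width': 0.08567764485556585}
side 48.14769139225752 [-0.15189368  0.          0.          0.          0.        ] [[0.695, -0.427, 0.578, 1.198], [0.719, 0.421, -0.554, -0.6], [-0.007, 0.8, 0.6, 0.721], [0.0, 0.0, 0.0, 1.0]]
top 57.361691238000375 [-0.09008275  0.          0.          0.          0.        ] [[-0.014, 0.995, -0.099, 0.502], [-1.0, -0.015, -0.013, -0.003], [-0.015, 0.099, 0.995, 0.919], [0.0, 0.0, 0.0, 1.0]]
```

View pics/a_top.png

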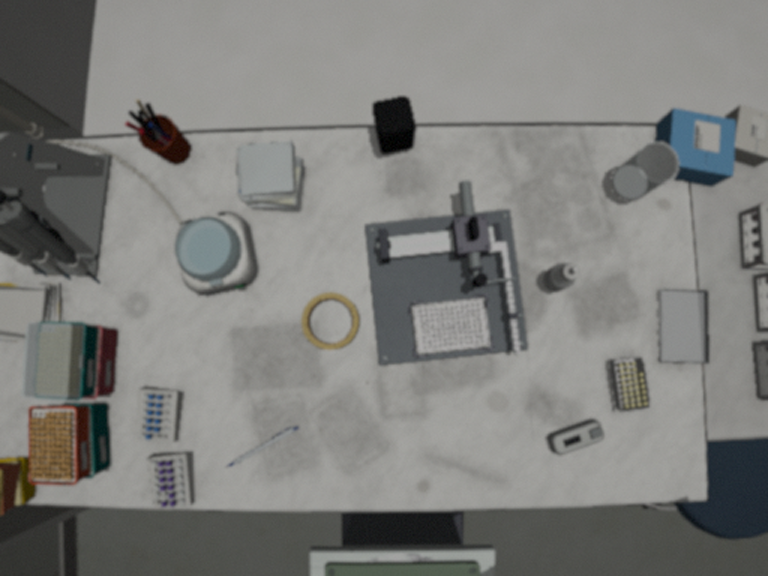

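View pics/a_side.png

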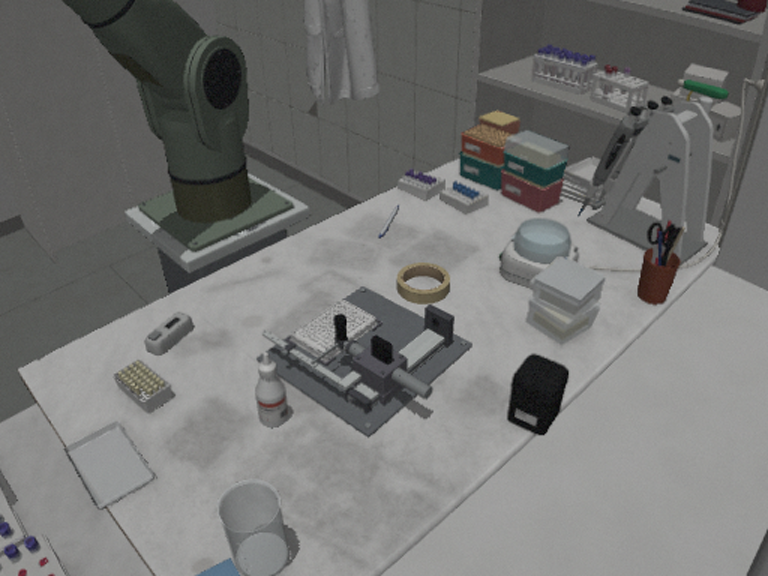

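The top view shows the board at about (366–525, 210–363) px. The fin is near (474,230), the knob near (478,280), the bottle at (562,276) and the tape at (330,320). The side view shows the fin at (381,348) and the knob at (341,327). I'll zoom in to get exact pixels.

Run:
```python
from h import *
def crop(n,c0,r0,w,h,s):
    f=pickle.load(open(f"a_{n}.pkl","rb")); im=f["pixels"][r0:r0+h,c0:c0+w,::-1]
    im=cv2.convertScaleAbs(cv2.resize(im,None,fx=s,fy=s,interpolation=cv2.INTER_CUBIC),alpha=1.6)
    for i in range(0,w,10): cv2.line(im,(i*s,0),(i*s,8 if i%50 else 20),(0,255,255),1)
    for i in range(0,h,10): cv2.line(im,(0,i*s),(8 if i%50 else 20,i*s),(0,255,255),1)
    cv2.imwrite(f"pics/a_{n}_c.png",im)
crop("top",235,115,150,130,5 if 0 else 4); crop("side",165,180,160,115,5)
```

```text
(no output)
```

View pics/a_top_c.png

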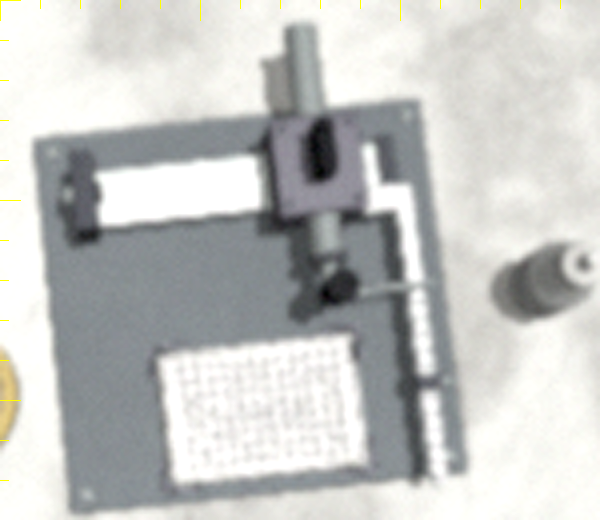

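View pics/a_side_c.png

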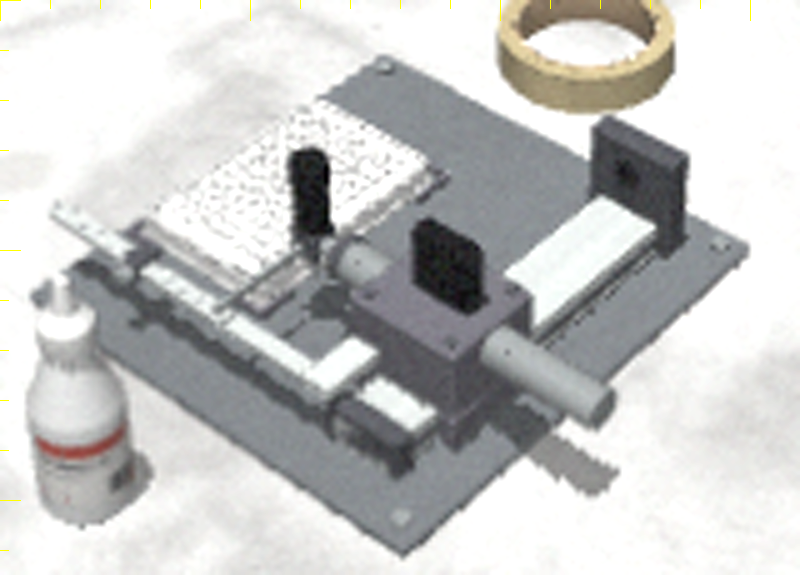

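Top crop: board corners are at (35,140), (417,100), (466,470) and (73,512). The fin is near (320,150), the knob head near (340,283), the blade tip at (428,284) and the clip at (428,381). Side crop: corners are at (383,57), (748,248) and (405,553), the fin's top edge runs (417,222)–(480,256), and the knob top is at (311,152).

```bash
cat >> h.py <<'E'
def fullpx(n,u,v):
    c0,r0,s={"top":(235,115,4),"side":(165,180,5)}[n]; return (u+.5)/s-.5+c0,(v+.5)/s-.5+r0
def tri(f,g,a,b):
    o1,d1=ray(f,*a);o2,d2=ray(g,*b)
    t=np.linalg.lstsq(np.c_[d1,-d2],o2-o1,rcond=None)[0]; p,q=o1+d1*t[0],o2+d2*t[1]
    return (p+q)/2,np.linalg.norm(p-q)
E
python3 - <<'E'
from h import *
from scipy.optimize import least_squares
F={n:pickle.load(open(f"a_{n}.pkl","rb")) for n in("top","side")}
W=[(onz(F["top"],*fullpx("top",*p),.008),q) for p,q in [((35,140),(50,130)),((417,100),(50,-130)),((466,470),(-200,-130)),((73,512),(-200,130))]]
W+=[(onz(F["side"],*fullpx("side",*p),.008),q) for p,q in [((383,57),(-200,130)),((748,248),(50,130)),((405,553),(50,-130))]]
A=np.array([w[0][:2] for w in W]);B=np.array([w[1] for w in W])/1e3
R=lambda a:np.array([[np.cos(a),-np.sin(a)],[np.sin(a),np.cos(a)]])
s=least_squares(lambda x:(B@R(x[2]).T+x[:2]-A).ravel(),[.6,-.1,0],loss="soft_l1",f_scale=.002).x
print("pose",s.round(4)); print(((A-s[:2])@R(s[2])-B).round(4).tolist())
np.save("pose.npy",s)
loc=lambda P:((P[:2]-s[:2])@R(s[2])).round(4)
T=F["top"];S=F["side"]
for nm,P in dict(knobtop=((342,280),(311,152)),).items():
    p,e=tri(T,S,fullpx("top",*P[0]),fullpx("side",*P[1])); print(nm,p.round(4),e,loc(p))
for nm,n,p,z in [("fintop mid","side",(449,238),.106),("fin top L","side",(417,222),.106),("fin top R","side",(480,256),.106),("knobtop","side",(311,152),.104),
 ("knob","top",(342,280),.104),("clip","top",(428,381),.05),("bladetip","top",(430,284),.053),("carr TL","top",(270,122),.07),("carr TR","top",(360,116),.07),("carr BR","top",(365,207),.07),("carr BL","top",(278,218),.07)]:
    P=onz(globals()[n[0].upper()],*fullpx(n,*p),z); print(nm,P.round(4),loc(P))
E
```

```text
pose [ 0.6794 -0.0784  0.09  ]
[[-0.0035, 0.0], [-0.0032, 0.0047], [0.0007, 0.0039], [0.0008, -0.0002], [0.003, -0.0041], [-0.0004, -0.0039], [0.0007, 0.0003]]
knobtop [ 0.6044 -0.1299  0.1078] 0.0012103826190673324 [-0.0793 -0.0445]
fintop mid [ 0.6886 -0.1248  0.106 ] [ 0.005 -0.047]
fin top L [ 0.6712 -0.1275  0.106 ] [-0.0125 -0.0481]
fin top R [ 0.7063 -0.1233  0.106 ] [ 0.0227 -0.0471]
knobtop [ 0.6003 -0.1274  0.104 ] [-0.0832 -0.0417]
knob [ 0.6052 -0.13    0.104 ] [-0.0785 -0.0447]
clip [ 0.5481 -0.1901  0.05  ] [-0.1408 -0.0994]
bladetip [ 0.6083 -0.1929  0.053 ] [-0.081  -0.1076]
carr TL [ 0.7085 -0.094   0.07  ] [ 0.0277 -0.0182]
carr TR [ 0.7116 -0.1499  0.07  ] [ 0.0256 -0.074 ]
carr BR [ 0.6544 -0.1509  0.07  ] [-0.0313 -0.07  ]
carr BL [ 0.6484 -0.0973  0.07  ] [-0.0326 -0.016 ]
```

Emit:
{"fn": "drive_tool", "kwargs": {
  "targets": [
    [[0.015,-0.01,0],0.114,-1],
    [[0.027,-0.019,0],0.113,-1],
    [[0.027,-0.019,0],0,-1],
    [[0.027,-0.019,0],0,-1],
    [[0.027,-0.019,0],0,-1],
    [[0.027,-0.019,0],0,-1],
    [[0.027,-0.019,0],0,-1],
    [[0.027,-0.019,0],0,-1],
    [[0.027,-0.019,0],0,-1],
    [[0.027,-0.019,0],0,-1],
    [[0.027,-0.019,0],0,-1],
    [[0.027,-0.019,0],0,-1],
    [[0.027,-0.019,0],0,-1],
    [[0.027,-0.019,0],0,-1],
    [[0.027,-0.019,0],0,-1],
    [[0.027,-0.019,0],0,-1],
    [[0.027,-0.019,0],0,-1],
    [[0.027,-0.019,0],0,-1],
    [[0.015,-0.01,0],0,-1],
    [[0,0,0],0,-1]
  ],
  "squeeze": 40
}}

```text
clock: 1.77
position: [0.6321, -0.1513, 0.2301]
tcp_rot: [-3.139, 0.0, 0.094]
ft_force: [-0.4, -0.2, 0.0]
gripper_width: 0.0852
grasp_force: 0.0
```

Emit:
{"fn": "drive_tool", "kwargs": {
  "targets": [
    [[0.02,-0.008,0],0,-1],
    [[0.02,-0.008,0.01],0,-1],
    [[0.0147,-0.0064,0.02],0,-1],
    [[0,0,0.03],0,-1],
    [[0,0,0.03],0,-1],
    [[0,0,0.02],0,-1],
    [[0,0,0],0,-1],
    [[0,0,0],0,-1]
  ]
}}

```text
clock: 2.43
position: [0.682, -0.1284, 0.1212]
tcp_rot: [-3.141, 0.001, 0.089]
ft_force: [0.8, 0.3, 0.9]
gripper_width: 0.0855
grasp_force: 0.0
```

Run:
```python
from h import *
o=grab("b")
im=[]
for n,(c0,r0) in dict(side=(185,150),top=(250,70)).items():
    im.append(cv2.resize(o[n]["pixels"][r0:r0+145,c0:c0+100,::-1],None,fx=4,fy=4,interpolation=cv2.INTER_CUBIC))
cv2.imwrite("pics/b.png",cv2.convertScaleAbs(np.hstack(im),alpha=1.6))
```

```text
(no output)
```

View pics/b.png

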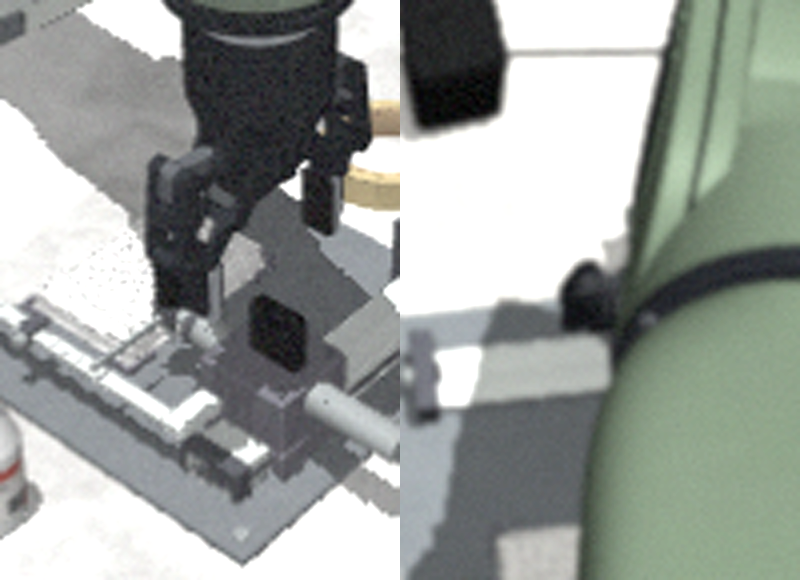

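The left finger tip (180,310) and right tip (322,230) straddle the fin at (278,330), with the tool a few mm toward −x/−y of it. I'll correct that, descend and close.

Emit:
{"fn": "drive_tool", "kwargs": {
  "targets": [
    [[0.005,-0.005,0],0,-1],
    [[0,0,0.015],0,-1],
    [[0,0,0.015],0,-1],
    [[0,0,0.013],0,-1],
    [[0,0,0],0,-1],
    [[0,0,0],0,1],
    [[0,0,0],0,1],
    [[0,0,0],0,1],
    [[0,0,0],0,1],
    [[0,0,0],0,1],
    [[0,0,0],0,1],
    [[0,0,0],0,1],
    [[0,0,0],0,1]
  ],
  "squeeze": 40
}}

```text
clock: 3.62
position: [0.6871, -0.1227, 0.0787]
tcp_rot: [3.142, -0.0, 0.09]
ft_force: [-1.8, 0.6, 6.6]
gripper_width: 0.0111
grasp_force: 39.7
```

Emit:
{"fn": "drive_tool", "kwargs": {
  "targets": [
    [[0,-0.005,0],0,1],
    [[0,-0.01,0],0,1],
    [[0,-0.01,0],0,1],
    [[0,-0.01,0],0,1],
    [[0,-0.01,0],0,1],
    [[0,-0.01,0],0,1],
    [[0,-0.01,0],0,1],
    [[0,-0.01,0],0,1],
    [[0,-0.01,0],0,1],
    [[0,-0.01,0],0,1],
    [[0,-0.004,0],0,1],
    [[0,0,0],0,1],
    [[0,0,0],0,1]
  ]
}}

```text
clock: 4.7
position: [0.678, -0.0228, 0.0787]
tcp_rot: [-3.141, -0.0, 0.091]
ft_force: [-2.9, 2.7, 8.0]
gripper_width: 0.0109
grasp_force: 40.3
```

Emit:
{"fn": "drive_tool", "kwargs": {
  "targets": [
    [[0,-0.002,0],0,1],
    [[0,-0.002,0],0,1],
    [[0,-0.002,0],0,1],
    [[0,0,0],0,1],
    [[0,0,0],0,1]
  ]
}}

```text
clock: 5.12
position: [0.6775, -0.0177, 0.0787]
tcp_rot: [-3.141, -0.0, 0.09]
ft_force: [-2.2, -0.9, 7.1]
gripper_width: 0.0115
grasp_force: 40.2
```

Emit:
{"fn": "drive_tool", "kwargs": {
  "targets": [
    [[0,-0.002,0],0,1],
    [[0,-0.002,0],0,1],
    [[0,0,0],0,1],
    [[0,0,0],0,1]
  ]
}}

```text
clock: 5.45
position: [0.6774, -0.0164, 0.0787]
tcp_rot: [3.138, -0.001, 0.089]
ft_force: [0.7, -13.2, 4.5]
gripper_width: 0.0113
grasp_force: 40.1
```

Emit:
{"fn": "drive_tool", "kwargs": {
  "targets": [
    [[0,0,0],0,-1],
    [[0,0,0],0,-1],
    [[0,0,0],0,-1],
    [[0,0,0],0,-1],
    [[0,0,0],0,-1],
    [[0,0,0],0,-1],
    [[0,0,0],0,-1],
    [[0,0,-0.02],0,-1],
    [[0,0,-0.03],0,-1],
    [[0,0,-0.03],0,-1],
    [[0,0,-0.03],0,-1],
    [[-0.03,0,0],0,-1],
    [[-0.03,0,0],0,-1],
    [[-0.024,0.0015,0],0,-1],
    [[0,0,0],0,-1],
    [[0,0,0],0,-1]
  ]
}}

```text
clock: 6.78
position: [0.5933, -0.0232, 0.189]
tcp_rot: [-3.141, -0.001, 0.089]
ft_force: [0.2, 0.2, -0.2]
gripper_width: 0.0854
grasp_force: 0.0
```

Run:
```python
from h import *
o=grab("c")
s=np.load("pose.npy");c,q=np.cos(s[2]),np.sin(s[2])
W=lambda x,y,z:[s[0]+c*x-q*y,s[1]+q*x+c*y,z]
f=o["side"];c0,r0=185,150
im=cv2.convertScaleAbs(cv2.resize(f["pixels"][r0:r0+145,c0:c0+150,::-1],None,fx=4,fy=4,interpolation=cv2.INTER_CUBIC),alpha=1.6)
for P in [W(.003,.062,.106),W(-.081,.062,.104),W(-.081,.062-.055,.053)]:
    u,v=(proj(f,P)[0]-[c0,r0])*4; print(P,u,v); cv2.circle(im,(int(u),int(v)),3,(0,0,255),1)
cv2.imwrite("pics/c.png",im)
```

```text
[np.float64(0.6767873649411648), np.float64(-0.016410944660144616), 0.106] 399.24917367687044 211.86849126773427
[np.float64(0.5931272110225501), np.float64(-0.023959364780521103), 0.104] 289.4737565309963 158.78854697798556
[np.float64(0.5980696289585108), np.float64(-0.07873684651294736), 0.053] 230.4460195885888 268.175908175539
```

View pics/c.png

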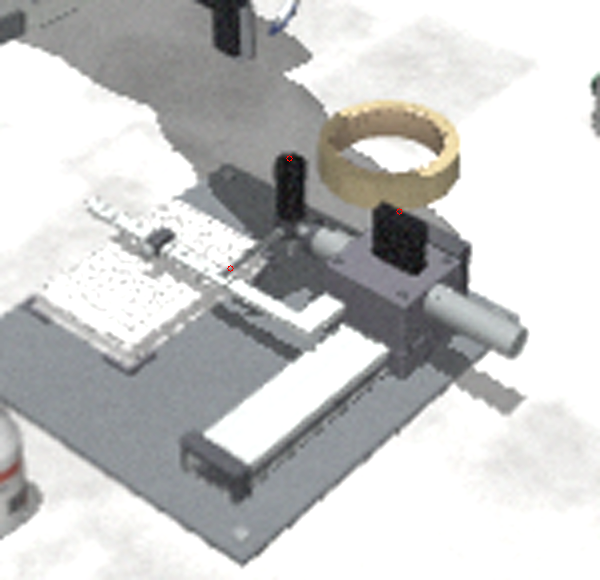

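The side view shows the carriage against the stop. The knob top at (289,158) sits exactly on my prediction, and the clip is at (157,240). Next I'll descend with a small bias toward the stop and grip the knob.

Emit:
{"fn": "drive_tool", "kwargs": {
  "targets": [
    [[0,-0.001,0.03],0,-1],
    [[0,0,0.03],0,-1],
    [[0,0,0.025],0,-1],
    [[0,0,0.02],0,-1],
    [[0,0,0.01],0,-1],
    [[0,0,0],0,-1],
    [[0,0,0],0,1],
    [[0,0,0],0,1],
    [[0,0,0],0,1],
    [[0,0,0],0,1],
    [[0,0,0],0,1],
    [[0,0,0],0,1],
    [[0,0,0],0,1],
    [[0,0,0],0,1]
  ],
  "squeeze": 70
}}

```text
clock: 8.05
position: [0.5939, -0.0238, 0.0741]
tcp_rot: [3.14, -0.001, 0.089]
ft_force: [-1.0, -8.0, 8.6]
gripper_width: 0.0158
grasp_force: 68.1
```

Emit:
{"fn": "drive_tool", "kwargs": {
  "targets": [
    [[-0.003,0,0],0,1],
    [[-0.005,0,0],0,1],
    [[-0.007,0,0],0,1],
    [[-0.007,0,0],0,1],
    [[-0.007,0,0],0,1],
    [[-0.007,0,0],0,1],
    [[-0.006,0,0],0,1],
    [[-0.005,0,0],0,1],
    [[-0.003,0,0],0,1],
    [[0,0,0],0,1],
    [[0,0,0],0,1],
    [[0,0,0],0,1]
  ]
}}

```text
clock: 9.05
position: [0.5456, -0.0281, 0.0741]
tcp_rot: [3.139, -0.004, 0.089]
ft_force: [8.0, -7.6, 1.7]
gripper_width: 0.0159
grasp_force: 68.2
```

Run:
```python
from h import *
o=grab("d")
f=o["side"];c0,r0=185,165
im=cv2.convertScaleAbs(cv2.resize(f["pixels"][r0:r0+90,c0:c0+120,::-1],None,fx=6,fy=6,interpolation=cv2.INTER_CUBIC),alpha=1.6)
cv2.imwrite("pics/d.png",im)
# clip from frame c: dark blob
f=pickle.load(open("c_side.pkl","rb"))
cv2.imwrite("pics/c2.png",cv2.convertScaleAbs(cv2.resize(f["pixels"][190:260,200:280,::-1],None,fx=8,fy=8,interpolation=cv2.INTER_CUBIC),alpha=1.6))
```

```text
(no output)
```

View pics/d.png

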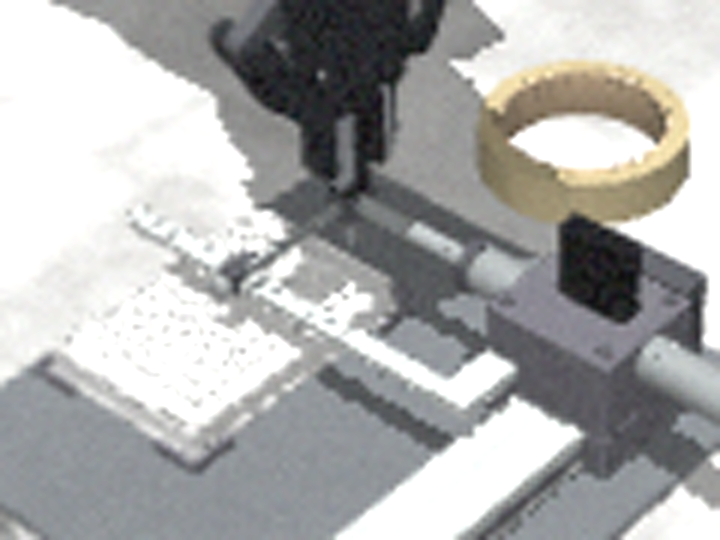

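View pics/c2.png

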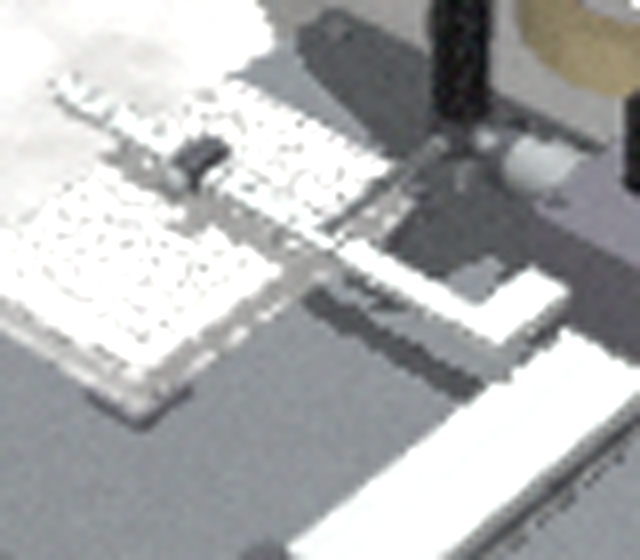

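Frame d shows the blade running from (345,195) to (245,275), with its tip just short of the clip at (237,270). In c2, the clip is at (202,160) and the blade crosses the bar near (335,235). I'll take brightness profiles along the bar to get the sub-pixel distance.

Run:
```python
from h import *
s=np.load("pose.npy");c,q=np.cos(s[2]),np.sin(s[2])
xs=np.arange(-.165,-.068,.0015)
for tag,n,y0 in [("a","top",-.1015),("c","side",.007),("d","side",.007)]:
    f=pickle.load(open(f"{tag}_{n}.pkl","rb")); g=cv2.cvtColor(f["pixels"],cv2.COLOR_RGB2GRAY).astype(np.float32)
    print(tag)
    for dy in (-.005,0,.005,.010):
        P=np.array([[s[0]+c*x-q*(y0+dy),s[1]+q*x+c*(y0+dy),.0515] for x in xs]); uv=proj(f,P).astype(np.float32)
        v=cv2.remap(g,uv[:,0:1],uv[:,1:2],cv2.INTER_LINEAR)[:,0]
        print(dy,' '.join(f"{int(round(x*1000))}:{int(a)}" for x,a in zip(xs*1,v)))
```

```text
a
-0.005 -165:100 -164:99 -162:96 -160:95 -159:95 -158:96 -156:99 -154:100 -153:100 -152:98 -150:96 -148:92 -147:86 -146:83 -144:80 -142:80 -141:80 -139:79 -138:80 -136:83 -135:90 -133:94 -132:96 -130:96 -129:96 -127:98 -126:97 -124:95 -123:94 -121:93 -120:95 -118:97 -117:100 -115:100 -114:99 -112:99 -111:98 -109:99 -108:98 -106:98 -105:96 -103:95 -102:94 -100:94 -99:95 -97:98 -96:99 -94:99 -93:98 -91:97 -90:96 -88:96 -87:96 -85:95 -84:93 -82:95 -81:98 -79:103 -78:104 -76:104 -75:103 -73:101 -72:99 -70:98 -69:98
0 -165:150 -164:146 -162:141 -160:141 -159:145 -158:149 -156:152 -154:151 -153:147 -152:143 -150:137 -148:128 -147:109 -146:91 -144:72 -142:67 -141:66 -139:75 -138:90 -136:109 -135:124 -133:136 -132:138 -130:142 -129:148 -127:149 -126:149 -124:145 -123:142 -121:139 -120:144 -118:149 -117:152 -115:151 -114:147 -112:144 -111:142 -109:145 -108:148 -106:150 -105:147 -103:145 -102:143 -100:144 -99:146 -97:149 -96:151 -94:148 -93:144 -91:139 -90:143 -88:147 -87:146 -85:142 -84:133 -82:125 -81:119 -79:127 -78:137 -76:149 -75:153 -73:155 -72:155 -70:154 -69:154
0.005 -165:149 -164:14
[... 4839 characters left out ...]
5 -93:166 -91:163 -90:164 -88:176 -87:181 -85:179 -84:175 -82:160 -81:138 -79:121 -78:104 -76:103 -75:103 -73:104 -72:102 -70:107 -69:101
0.01 -165:150 -164:150 -162:150 -160:151 -159:147 -158:136 -156:146 -154:161 -153:162 -152:144 -150:129 -148:143 -147:153 -146:157 -144:163 -142:165 -141:166 -139:161 -138:149 -136:132 -135:115 -133:93 -132:80 -130:99 -129:126 -127:144 -126:154 -124:163 -123:167 -121:157 -120:134 -118:116 -117:109 -115:104 -114:104 -112:104 -111:107 -109:111 -108:110 -106:104 -105:103 -103:103 -102:103 -100:106 -99:111 -97:109 -96:103 -94:129 -93:142 -91:137 -90:146 -88:165 -87:169 -85:168 -84:168 -82:164 -81:155 -79:146 -78:132 -76:111 -75:102 -73:100 -72:97 -70:93 -69:84
```

Top view gives a clip-to-blade distance of about 60.2 mm. Side view, corrected for height, gives about 60.1 mm. The rod is out about 48.5 mm, so roughly 11.7 mm remain.

Emit:
{"fn": "drive_tool", "kwargs": {
  "targets": [
    [[-0.003,0,0],0,1],
    [[-0.004,0,0],0,1],
    [[-0.003,0,0],0,1],
    [[-0.0019,0,0],0,1],
    [[0,0,0],0,1],
    [[0,0,0],0,1],
    [[0,0,0],0,1],
    [[0,0,0],0,1]
  ]
}}

```text
clock: 9.82
position: [0.5339, -0.0291, 0.0741]
tcp_rot: [3.139, -0.005, 0.089]
ft_force: [10.0, -8.2, 1.3]
gripper_width: 0.0157
grasp_force: 68.2
```

Run:
```python
from h import *
f=grab("e")["side"]
cv2.imwrite("pics/e.png",cv2.convertScaleAbs(cv2.resize(f["pixels"][180:250,190:285,::-1],None,fx=8,fy=8,interpolation=cv2.INTER_CUBIC),alpha=1.6))
s=np.load("pose.npy");c,q=np.cos(s[2]),np.sin(s[2])
# blade centre beside the bar (between bar and knob), rays on blade plane z=.054
xs=np.arange(-.165,-.068,.0005)
for tag in "cde":
    f=pickle.load(open(f"{tag}_side.pkl","rb")); g=cv2.cvtColor(f["pixels"],cv2.COLOR_RGB2GRAY).astype(np.float32)
    for y in (.007,.012,.017,.022):
        P=np.array([[s[0]+c*x-q*y,s[1]+q*x+c*y,.054] for x in xs]); uv=proj(f,P).astype(np.float32)
        v=cv2.remap(g,uv[:,0:1],uv[:,1:2],cv2.INTER_LINEAR)[:,0]
        m=xs>(-.1 if tag=="c" else -.16); m&=xs<(-.07 if tag=="c" else -.115); i=np.argmin(np.where(m,v,999)); w=slice(max(i-6,0),i+7)
        k=v[w].max()-v[w]; print(tag,y,round(float((xs[w]*k).sum()/k.sum()*1e3),1),int(v[i]))
```

```text
c 0.007 -80.2 88
c 0.012 -81.0 74
c 0.017 -80.7 81
c 0.022 -81.8 76
d 0.007 -129.1 80
d 0.012 -129.4 80
d 0.017 -129.5 91
d 0.022 -131.1 69
e 0.007 -137.6 57
e 0.012 -141.5 79
e 0.017 -142.6 82
e 0.022 -142.8 73
```

View pics/e.png

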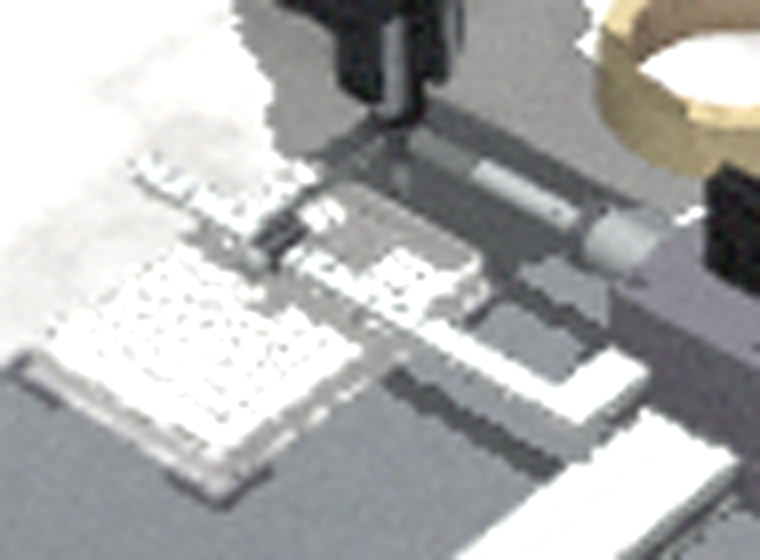

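The blade now crosses the middle of the clip (around (285,235)), and the carriage is still pressed against the stop. TCP travel from the drawn-in position is 60.2 mm, as intended, so I'm handing in.

```bash
python3 -c "
from workcell import r
print(r.job_done())"
```

```text
the job is handed in; nothing more can be done
None
```

I handed the job in at about 10 s of the 48 s allowed: the carriage rests against the tall end stop, and the arm is holding the rod pulled out about 60 mm, with its blade over the middle of the clip; the hand-in returned no verdict.

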